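# Set the jar crate's stiff cover ajar at its pointer

## Task

The plywood cover of the jar crate stands wide open. Fold it down about its hinge so that, once let go, it stays ajar in line with the steel pointer on the crate's side arc. The hinge is springy, so the cover comes back up some way when you let go. Do not shift the pointer, and leave the jars and the spoon around the crate where they are.

Things in the scene. Friction and masses are not known exactly. Their poses are not given: they have to be found in the camera images.
- crate: Open plywood crate fixed to the bench: 180 mm (x) by 240 mm (y) by 120 mm high, walls 10 mm, full of jars whose lids lie 10 mm below the rim. Origin: centre of its underside, z up. The cover is hinged along its +x rim. A bent steel rod 8 mm thick (arc of radius 150 mm about the hinge axis, with a spoke back to the hinge) stands along its +y side, 134 mm from the middle.
- hinge_axis (a point): Middle of the hinge axis, at (85, 0, 125) mm in the crate's frame; axes as the crate's; the hinge axis runs along y. The hinge is stiff and springy: the cover first gives elastically, then folds under 2 to 10 N pushed near its free edge. It stays without falling, but when let go comes back up by about 8 to 20 degrees, more or less with its unknown weight.
- cover: Plywood cover, 165 mm from hinge to free edge, 220 mm wide along the hinge, 10 mm thick, 0.16 to 0.54 kg. Origin on the hinge axis at mid-width; its -x runs to the free edge, y along the hinge, outer face at z = +10 mm. Shut (0 degrees) its axes are the crate's; opening turns it about +y, so -x rises; 90 degrees is upright. Starts at 95 to 109 degrees, leaning away over the far side.
- cover_edge (a point): middle of the cover's free edge, mid-thickness (at (-165, 0, 5) mm in the cover's frame)
- pointer: Steel strip 100 mm long, 12 x 8 mm, with a dark clamp block on the arc rod, pointing at the hinge axis: shows the wanted cover angle (27 to 62 degrees, varies). Origin on the hinge axis at the cover's mid-width, axes as the cover's: the strip runs along its -x from 85 to 185 mm, at y = +134, z = +5 mm. The cover is in line when both frames coincide. Held by friction: do not touch.
- pointer_tip (a point): outer end of the pointer strip (at (-185, 134, 5) mm in the pointer's frame)
- big_jar: loose jar of gherkins, 86 mm across, 150 mm high, standing on the bench on the crate's +y side; origin under its centre
- sauce_jar: loose jar of red sauce, 68 mm across, 110 mm high, standing on the bench on the crate's -y side; origin under its centre
- spoon: loose steel spoon with a wooden handle, 200 mm long, lying on the bench beyond the crate's far side; its length is its own x

How it is judged (in metres and radians):
At the end, for the whole second after the job is handed in: the cover, let go and at rest, stands within 0.06 rad (3.4 degrees) of the pointer's angle, and the pointer is where it was (tip within 8 mm) (angle between the x axis of cover and the x axis of pointer, either way round below 0.06 rad and angular speed of cover below 0.05 rad/s and distance of pointer_tip from where it was at the start of the episode below 0.008 m); the robot touches nothing.
It fails at once if the pointer was shifted (tip by more than 8 mm) (distance of pointer_tip from where it was at the start of the episode above 0.008 m).
It fails at once if the big jar was moved by more than 20 mm or tipped (distance of big_jar from where it was at the start of the episode above 0.02 m or angle between big_jar's own z axis and vertical above 0.3 rad).
It fails at once if the sauce jar was moved by more than 20 mm or tipped (distance of sauce_jar from where it was at the start of the episode above 0.02 m or angle between sauce_jar's own z axis and vertical above 0.3 rad).
It fails at once if the spoon was moved by more than 20 mm (distance of spoon from where it was at the start of the episode above 0.02 m).
It also fails if it takes over 54 s, if anything falls off the work surface, if the arm or the gripper's body presses on something with over 40 N, if the wrist force passes 120 N, or if a joint passes its speed limit or range.

## Robot

A 6-joint arm with a two-finger parallel gripper is mounted at the origin on the work surface. World frame = base frame: x ahead of the robot, y to its left, z up, the work surface at z = 0. Lengths are in mm, angles in rad, forces in N, time in s.
With the tool pointing down it reaches from about 300 to 850 mm from the base axis. Payload 4.2 kg.
Tool frame: the origin (TCP) lies at the very end of the fingers, on their centre line; the grasp point (between the pads) lies 19 mm behind it; z points along the fingers, y is the line along which they close (so a half turn about z gives the same grasp; the last joint's range is limited). The gripper opens to 91 mm and grips with 3 to 60 N. Pads are 32 mm wide; open, the fingers measure 118 mm over their backs; the gripper's body (76 mm by 178 mm) begins 60 mm behind the grasp point.
Start: joints at [1.086, 0.32, 1.565, -0, 1.257, -0.02], TCP at [257.745, 514.014, 213.976] pointing down, gripper open.
Joint ranges: [-3.11, 3.11], [-0.84, 2.01], [0.21, 2.61], [-1.34, 4.49], [0.05, 2.63], [-2.56, 2.56]. Speed limits (rad/s): [2.57, 2.57, 3.14, 3.14, 3.14, 3.14].

## Interface

Orientations are given as a unit quaternion [x, y, z, w].
In Python, from rig import r gives the robot as it stands.
- The arm moves only by the shell command python3 -m inch 'ROWS' [FORCE]. ROWS is text: rows parted by semicolons, each of 5 numbers parted by spaces: the shift along the world's x, y, z normalised to -1 to 1, where 1 is 0.025 m, then the turn about the world's z normalised to -1 to 1, where 1 is 90 degrees, then the closure, from 0 (fully open) to 1 (shut). A call has 1 to 20 rows; each row shifts and turns the commanded pose from where the row before left it; what a row does not reach is not made up. A row lasts 1/10 s, in which the tool goes at most 50 mm and 8.59 degrees, less where a joint would pass 70% of its speed; a pose out of reach is approached as far as the arm can. A call with a number of a shift or a turn outside -1 to 1 is refused whole. A call with a gripper value outside its range is refused whole. The fingers move at their own pace and stop on an object; FORCE is the grip in N (left out, the last holds). Time passes only in rows, so rows that do not move let the fingers close. It gives the time, the measured TCP pose, the force, the opening and the grip force at its end, in the units of the state.
- r.get_state(): the state, without advancing time (a new reading comes with each control period).
- r.camera(name): name is "scene" or "top"; returns a dict with "image" (400x640x3 uint8, red, green, blue), "fx", "fy", "cx", "cy" (pixels), "rvec" (rotation vector, rad) and "tvec" (3), from world to camera coordinates, as OpenCV has them. Camera axes: x right, y down, z forward; pixel columns grow to the right and rows downward; lengths in mm; the calibration is good to about 2 mm. A picture is of the moment at which its call begins. There is no depth.
- r.job_done(): hands the job in; it is judged then, once.
Trained networks look in the newest picture that a camera, given by its name, has taken for a name from the list of things; names that differ only in an ending like _2 or _b are one class to them, and where a whole thing is asked for, a point or a joint stands for the part that bears it (a point fixed in the world has none). Each returns a list of dicts, best first, with "score" (0 to 1); they miss things now and then, are a little off and sometimes report something else, mostly with a low value. They report only what shows in the picture. A call takes as long as a camera call.
- r.look_for(camera, query): "box" ([left, top, width, height] in pixels, round what is visible of it).
- r.cut_out(camera, query): "pixels" (400x640 bool, what is visible of it) and "box" ([left, top, width, height] in pixels, round what is visible of it).
The state is a dict: "clock": time; "q": joint angles; "joint_vel": joint speeds; "joint_efforts": joint torques, N m; "eef_pos": TCP position; "orientation": TCP orientation; "force": force on the tool from outside, world axes, zero at the start; "wrist_torque": the same for the moment, N m; "finger_gap": opening from 0.0 (shut) to 1.0 (fully open); "grip_force": force on a finger pad.
Only numpy, scipy, OpenCV 4.12 (cv2) and the standard library are available. Lean on these libraries where they do the work, as an engineer would, in place of code of your own. Each camera call takes 0.05 s, during which the arm holds its last target. There are 200 camera calls.

## Working session

There is one attempt and no reset: what is moved stays moved. The work goes in short steps, Python scripts to look and compute and a shell command to move; the robot and the scene stay as the last step left them, time stands still between calls to the robot, and variables do not carry over. Pictures are saved under pics/ and viewed, at most 10 in all, crops included, and the job is handed in when it is done.

```bash
mkdir -p pics; ls; python3 - <<'E'
from rig import r
import cv2
print(r.get_state())
for n in("scene","top"):
    c=r.camera(n); cv2.imwrite(f"pics/{n}0.png",c["image"][:,:,::-1])
    print({k:v for k,v in c.items() if k!="image"})
    for q in("crate","cover","pointer","big_jar","sauce_jar","spoon"):
        print(n,q,[(round(d["score"],2),d["box"]) for d in r.look_for(n,q)][:2])
E
```

```text
pics
{'clock': 0.0, 'q': array([ 1.08600311e+00,  3.20275466e-01,  1.56569175e+00,  3.80323557e-07,
        1.25743042e+00, -2.00255858e-02]), 'joint_vel': array([ 9.69610704e-04,  1.50794784e-03,  4.71824960e-05, -8.96414735e-04,
        1.77430902e-03,  1.57723645e-03]), 'joint_efforts': array([ 1.18031210e-03, -4.12466812e+01, -2.31974423e+01,  7.28930952e-02,
        4.53496724e-02, -1.39139865e-04]), 'eef_pos': array([257.49040202, 513.53475435, 213.12480842]), 'orientation': array([ 2.30297879e-01,  9.73119763e-01, -8.73849651e-04, -2.25561330e-04]), 'force': array([-1.24365775e+00, -4.90842308e-01, -5.34723301e-04]), 'wrist_torque': array([-0.03770511,  0.02083425, -0.0228885 ]), 'grip_force': 0.0, 'finger_gap': 1.0029128621824375}
{'fx': 446.3409445021995, 'fy': 446.3409445021995, 'cx': 318.5713326767892, 'cy': 197.29166709073144, 'rvec': array([ 1.40075953,  2.23918088, -0.80737877]), 'tvec': array([ 180.20468254, -273.69345226, 1427.50379393])}
scene crate [(0.87, [198.0, 131.9, 141.6, 133.1])]
scene cover [(0.84, [197.4, 127.3, 77.9, 101.1])]
scene pointer [(0.74, [300.6, 165.7, 29.2, 43.3])]
scene big_jar [(0.76, [317.9, 250.1, 45.0, 66.0])]
scene sauce_jar [(0.71, [202.7, 145.4, 28.4, 41.0])]
scene spoon [(0.91, [170.3, 227.4, 75.9, 51.0])]
{'fx': 408.3423047490042, 'fy': 408.3423047490042, 'cx': 323.76574197953283, 'cy': 196.82390634311085, 'rvec': array([ 2.12776758, -2.15835585,  0.15480229]), 'tvec': array([  77.44162695,  553.10704698, 1136.67541828])}
top crate [(0.75, [323.3, 139.5, 126.4, 117.6])]
top cover [(0.98, [347.4, 137.3, 101.7, 55.4])]
top pointer [(0.69, [322.3, 184.8, 10.2, 10.5])]
top big_jar [(0.79, [275.2, 141.9, 28.7, 38.9])]
top sauce_jar [(0.58, [427.0, 211.5, 33.1, 28.1])]
top spoon [(0.63, [397.5, 130.1, 16.8, 24.9])]
```

```bash
python3 - <<'E'
import cv2
a=cv2.imread("pics/scene0.png")[90:340,140:400];cv2.imwrite("pics/s0c.png",cv2.resize(a,None,fx=2.4,fy=2.4,interpolation=2)[:600,:800])
a=cv2.imread("pics/top0.png")[90:290,240:500];cv2.imwrite("pics/t0c.png",cv2.resize(a,None,fx=3,fy=3,interpolation=2))
E
```

```text
(no output)
```

View pics/s0c.png

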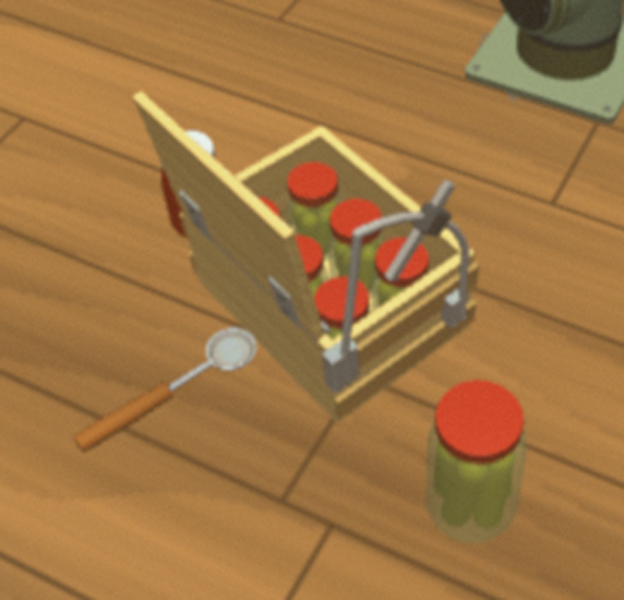

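View pics/t0c.png

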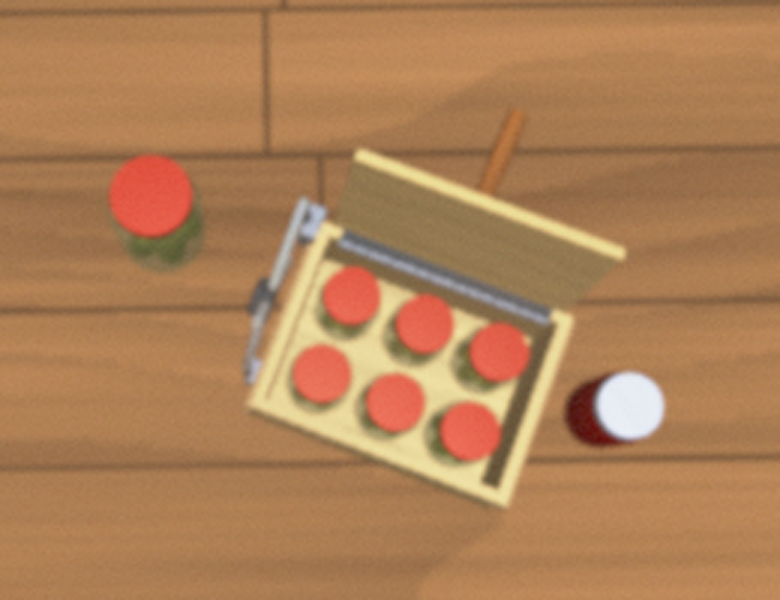

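The scene view shows the crate corners, the open cover with its free edge from (197,130) to (262,187) px, and the pointer from tip (326,167) to (302,205). The top view shows the rim corners at (323,226), (409,258), (431,195) and (350,165). I'll fit the poses from these.

```bash
cat > fit.py <<'E'
import numpy as np,cv2
from scipy.optimize import least_squares
from scipy.spatial.transform import Rotation as R
K={"scene":(446.341,318.571,197.292,[1.40075953,2.23918088,-.80737877],[180.20468254,-273.69345226,1427.50379393]),
"top":(408.342,323.766,196.824,[2.12776758,-2.15835585,.15480229],[77.44162695,553.10704698,1136.67541828])}
def proj(n,P):
    f,cx,cy,rv,t=K[n]
    return cv2.projectPoints(np.atleast_2d(np.array(P,float)),np.array(rv),np.array(t),np.array([[f,0,cx],[0,f,cy],[0,0,1.]]),None)[0][:,0]
def crate(p,P): return R.from_euler('z',p[2]).apply(np.atleast_2d(P))+[p[0],p[1],0]
def cov(p,a,P): # a radians
    return crate(p,R.from_euler('y',a).apply(np.atleast_2d(P))+[85,0,125])
def pixray_floor(n,uv,z):
    f,cx,cy,rv,t=K[n];M=R.from_rotvec(rv);d=M.inv().apply([(uv[0]-cx)/f,(uv[1]-cy)/f,1]);o=-M.inv().apply(t)
    return o+d*(z-o[2])/d[2]
E
cat > m0.py <<'E'
from fit import *
T=lambda u,v:(240+u/3,90+v/3); S=lambda u,v:(140+u/2.4,90+v/2.4)
rim=[((-90,120,120),T(249,408)),((-90,-120,120),T(507,504)),((90,-120,120),T(573,316))]
srim=[((-90,-120,120),S(320,127)),((-90,120,120),S(477,262)),((90,120,0),S(337,415))]
def res(p):
    o=[]
    for L,n in((rim,"top"),(srim,"scene")):
        for P,uv in L:o.append(proj(n,crate(p,P))[0]-uv)
    for P,uv in(((-165,110,10),T(360,149)),((-165,-110,10),T(627,249))):o.append(proj("top",cov(p,p[3],P))[0]-uv)
    for P,uv in(((-165,-110,10),S(135,97)),((-165,110,10),S(290,238))):o.append(proj("scene",cov(p,p[3],P))[0]-uv)
    for P,uv in(((-185,134,5),S(448,185)),((-85,134,5),S(390,276))):o.append(proj("scene",cov(p,p[4],P))[0]-uv)
    return np.ravel(o)
if __name__=="__main__":
    s=least_squares(res,[500,0,-.35,1.75,.8],loss="soft_l1");p=s.x
    print(p[:2],np.degrees(p[2:]));print(res(p).reshape(-1,2).round(1).tolist())
    print("edge",cov(p,p[3],(-165,0,5)),"hinge",cov(p,0,(0,0,0)),"tip",cov(p,p[4],(-185,134,5)))
    for n in K:
        im=cv2.imread(f"pics/{n}0.png");big=cv2.resize(im,None,fx=4,fy=4,interpolation=2)
        def line(P,c):cv2.polylines(big,[np.round(proj(n,P)*4+1.5).astype(int).reshape(-1,1,2)],True,c,1)
        for z in(0,120):line(crate(p,[(-90,-120,z),(90,-120,z),(90,120,z),(-90,120,z)]),(255,0,0))
        for z in(0,10):line(cov(p,p[3],[(0,-110,z),(0,110,z),(-165,110,z),(-165,-110,z)]),(255,0,255))
        for d in(-4,0,4):line(cov(p,p[4]+np.radians(d),[(-85,134,5),(-185,134,5)]),(0,255,255) if d==0 else (255,255,0))
        cv2.imwrite(f"pics/{n}_ov.png",big[400:1000,720:1420] if n=="scene" else big[480:1080,1240:1840])
    print("jars",pixray_floor("top",T(151,195),150),pixray_floor("top",T(630,405),110))
E
python3 m0.py
```

```text
[504.88387426 -72.58726172] [-22.00079296  96.38873476  47.71108243]
[[0.0, -0.9], [-0.8, 0.1], [-0.5, -0.4], [0.3, -1.3], [-0.7, -5.0], [0.4, 2.8], [-1.7, -0.3], [-0.7, -0.1], [-0.8, -1.8], [-1.0, -1.5], [0.3, -2.2], [-0.2, 0.2]]
edge [[ 605.3242895  -113.16944061  288.41895202]] hinge [[ 583.69406121 -104.42991288  125.        ]] tip [[521.90653328  65.05932721 265.22018002]]
jars [651.54476714 156.49850636 150.        ] [ 462.55587592 -268.12707583  110.        ]
```

View pics/scene_ov.png

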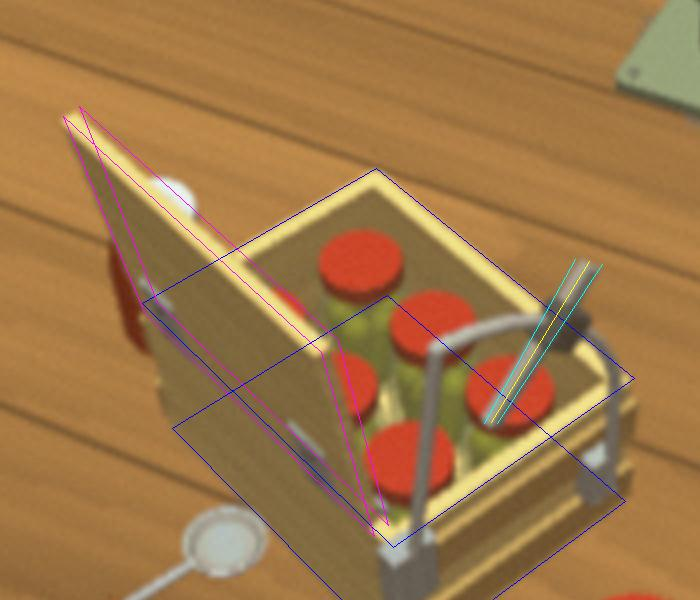

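View pics/top_ov.png

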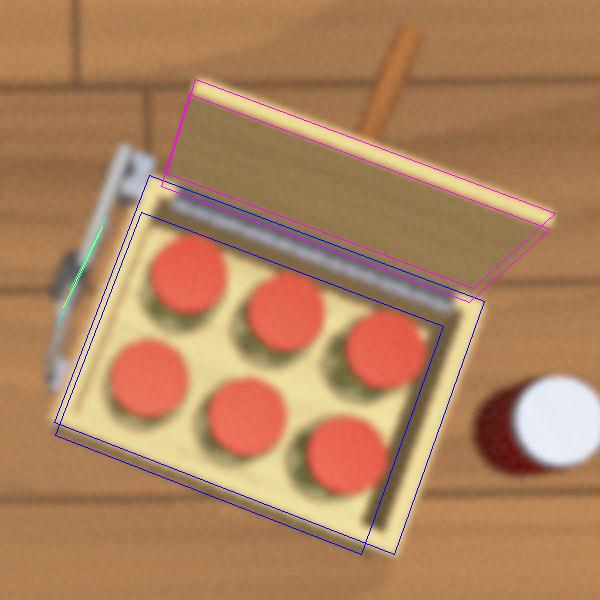

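The overlay shows the crate fit pulled off by one bad scene pick (the arc hides that corner). I'll drop it and refit with finer picks.

```bash
python3 - <<'E'
s=open("m0.py").read()
s=s[:s.index("T=lambda")]+'''T=lambda u,v:(310+(u-1.5)/4,120+(v-1.5)/4); S=lambda u,v:(180+(u-1.5)/4,100+(v-1.5)/4)
rim=[((-90,120,120),T(55,424)),((-90,-120,120),T(395,554)),((90,-120,120),T(484,301))]
srim=[((-90,-120,120),S(377,170)),((90,120,0),(280.4,262.9))]
'''+s[s.index("def res"):s.index("    for P,uv in(((-165,110,10)")]+'''    for P,uv in(((-165,110,10),T(196,81)),((-165,-110,10),T(555,213)),((-165,110,0),T(190,97)),((-165,-110,0),T(550,229))):o.append(proj("top",cov(p,p[3],P))[0]-uv)
    for P,uv in(((-165,-110,10),S(64,115)),((-165,110,10),S(321,354)),((-165,110,0),S(330,341))):o.append(proj("scene",cov(p,p[3],P))[0]-uv)
    for P,uv in(((-185,134,5),S(584,261)),((-85,134,5),S(490,421))):o.append(proj("scene",cov(p,p[4],P))[0]-uv)
    return np.ravel(o)
'''+s[s.index("if __name"):].replace("jars\",pixray_floor(\"top\",T(151,195),150),pixray_floor(\"top\",T(630,405),110)","jars\",pixray_floor('top',(290.3,155),150),pixray_floor('top',(450,225),110)")
open("m0.py","w").write(s)
E
python3 m0.py
```

```text
[504.18200111 -72.95706515] [-22.01940782  96.59350811  48.92431715]
[[-0.2, -0.3], [-0.1, 0.2], [0.0, 0.3], [-0.2, -0.8], [0.4, 2.5], [-0.1, -0.5], [0.2, 0.1], [-0.0, -0.7], [0.2, -0.0], [-0.4, 0.1], [-0.3, -0.6], [1.7, -0.4], [0.2, -0.4], [-0.4, 0.1]]
edge [[ 605.15053856 -113.79079172  288.33453108]] hinge [[ 582.98183852 -104.82531932  125.        ]] tip [[524.02685025  63.56072038 267.74610675]]
jars [651.5461034  156.58706434 150.        ] [ 462.55587592 -268.12707583  110.        ]
```

View pics/scene_ov.png

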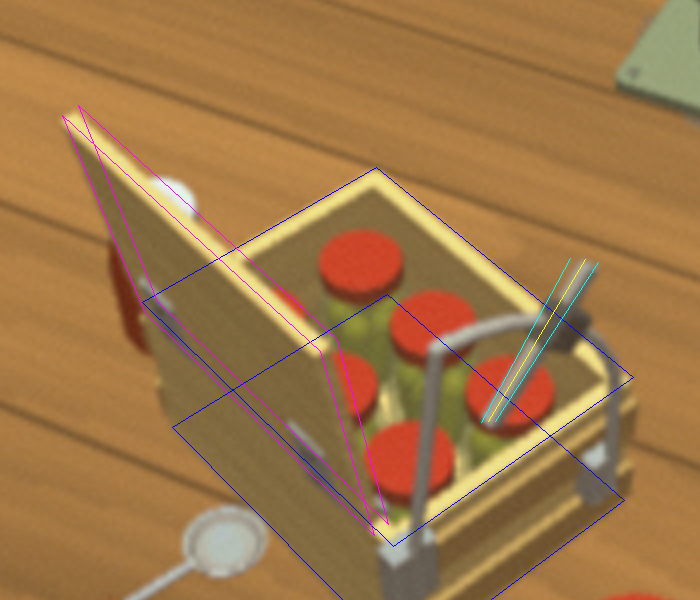

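The fit is good now: crate at (504,-73) with yaw -22°, cover at about 97°, pointer at about 49°. I'll lift, close the fingers, and carry the tool over to behind the cover's far side.

```bash
python3 -m inch '0 0 1 0.05 1;0 0 1 0 1;0 0 1 0 1;0 0 1 0 1;0.6 -1 1 0 1;0.6 -1 1 0 1;0.6 -1 1 0 1;0.6 -1 0 0 1;0.6 -1 0 0 1;0.6 -1 0 0 1;0.6 -1 0 0 1;0.6 -1 0 0 1;0.6 -1 0 0 1;0.6 -1 0 0 1;0.6 -1 0 0 1;0.6 -1 0 0 1;0.6 -1 0 0 1;0.6 -1 0 0 1;0.6 -1 0 0 1;0.6 -1 0 0 1' 40; python3 -m inch '0.6 -1 0 0 1;0.6 -1 0 0 1;0.6 -1 0 0 1;0.6 -1 0 0 1;0.6 -1 0 0 1;0.6 -1 0 0 1;0.6 -1 0 0 1;0.6 -1 0 0 1;0.6 -1 0 0 1;0.6 -0.8 0 0 1;0 0 0 0 1;0 0 0 0 1'
```

```text
clock: 2.7
eef_pos: [498.2, 112.9, 389.1]
orientation: [0.192, 0.981, 0.0, 0.0]
force: [0.1, -0.0, 0.1]
finger_gap: 0.007
grip_force: 0.0
clock: 3.9
eef_pos: [647.7, -131.1, 388.4]
orientation: [0.192, 0.981, 0.0, -0.001]
force: [0.4, 0.2, 0.0]
finger_gap: 0.003
grip_force: 0.0
```

```bash
python3 -m inch '0 0 -1 0 1;0 0 -1 0 1;0 0 -1 0 1;0 0 -1 0 1;0 0 -0.9 0 1;0 0 0 0 1;-0.4 0.16 0 0 1;-0.4 0.17 0 0 1;-0.4 0.17 0 0 1;-0.4 0.17 0 0 1;0 0 0 0 1'; python3 -m inch '-0.31 0.13 0 0 1;-0.31 0.13 0 0 1;-0.31 0.13 0 0 1;-0.31 0.13 -0.06 0 1;-0.31 0.13 -0.06 0 1;-0.31 0.13 -0.06 0 1;-0.29 0.12 -0.12 0 1;-0.29 0.12 -0.12 0 1;-0.29 0.12 -0.12 0 1;0 0 0 0 1'
```

```text
clock: 5.0
eef_pos: [606.9, -113.7, 268.1]
orientation: [0.192, 0.981, 0.0, 0.001]
force: [2.0, -0.7, 1.5]
finger_gap: 0.004
grip_force: 0.8
clock: 6.0
eef_pos: [538.1, -85.2, 252.5]
orientation: [0.192, 0.981, 0.0, -0.001]
force: [3.9, -2.6, 0.4]
finger_gap: 0.002
grip_force: 1.8
```

```bash
python3 - <<'E'
from rig import r
import cv2,numpy as np
a=r.camera("scene")["image"][:,:,::-1];t=r.camera("top")["image"][:,:,::-1]
cv2.imwrite("pics/s1.png",cv2.resize(np.hstack([a[100:260,160:360],t[100:260,290:490]]),None,fx=2,fy=2,interpolation=2))
E
```

```text
(no output)
```

View pics/s1.png

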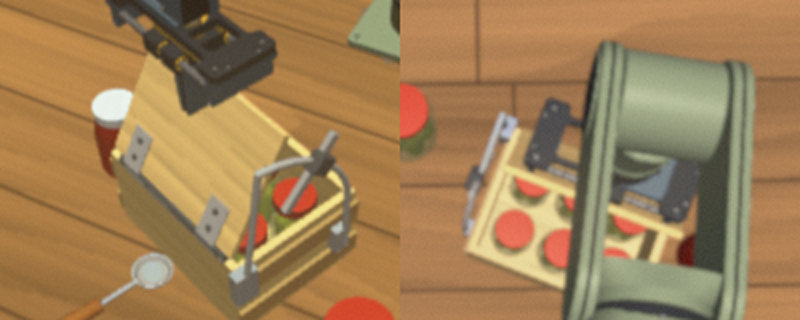

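The finger is folding the cover cleanly: it stands near 59°, with its edge beneath the gripper and the pointer clear. I'll press on to about 41°, then let go and look.

```bash
python3 -m inch '-0.28 0.12 -0.15 0 1;-0.28 0.12 -0.18 0 1;-0.28 0.11 -0.2 0 1;-0.28 0.11 -0.23 0 1;-0.28 0.11 -0.24 0 1;0 0 0 0 1;0 0 0 0 1'; python3 -m inch '0.1 0 0.4 0 1;0.1 0 0.5 0 1;0.2 0 1 0 1;0 0 1 0 1;0 0 1 0 1;0 -1 1 0 1;0 -1 1 0 1;0 -1 1 0 1;0 -1 0 0 1;0 -1 0 0 1;0 -1 0 0 1;0 -1 0 0 1;0 -1 0 0 1;0 0 0 0 1;0 0 0 0 1'
cat > shot.py <<'E'
import sys;from rig import r
import cv2,numpy as np
k=sys.argv[1]
a=r.camera("scene")["image"][:,:,::-1];t=r.camera("top")["image"][:,:,::-1]
cv2.imwrite(f"pics/sc{k}.png",a);cv2.imwrite(f"pics/tp{k}.png",t)
cv2.imwrite(f"pics/s{k}.png",cv2.resize(np.vstack([np.hstack([a[120:270,190:350]])]),None,fx=4,fy=4,interpolation=2))
print(r.get_state()["eef_pos"],r.get_state()["force"])
E
python3 shot.py 2
```

```text
clock: 6.8
eef_pos: [503.8, -71.1, 228.0]
orientation: [0.192, 0.981, 0.0, -0.001]
force: [1.4, -0.6, 3.0]
finger_gap: 0.006
grip_force: 1.5
clock: 8.3
eef_pos: [514.1, -271.2, 400.3]
orientation: [0.192, 0.981, 0.001, -0.001]
force: [-0.6, 0.2, -0.4]
finger_gap: 0.007
grip_force: 0.0
[ 514.31606587 -270.52405257  400.68662028] [0.41123589 0.39595055 0.20984034]
```

View pics/s2.png

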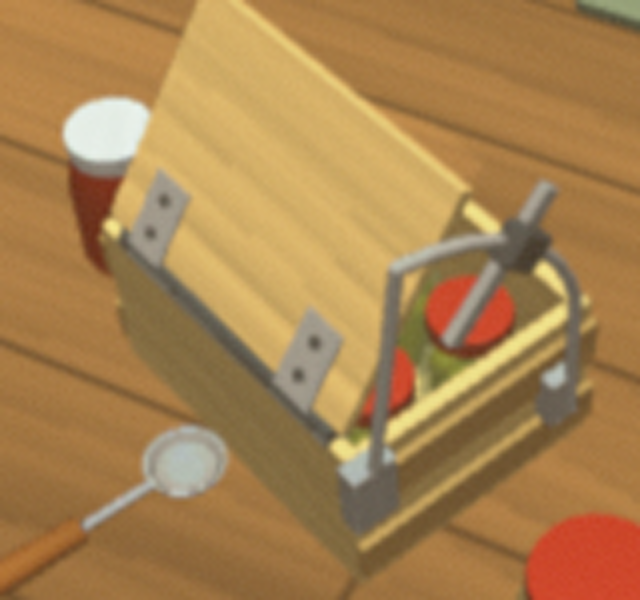

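```bash
cat > ang.py <<'E'
from fit import *
from scipy.optimize import minimize_scalar
p=(504.18,-72.96,np.radians(-22.02))
def line_ang(pts,uv):  # angle of the fitted segment by image direction, and by end position
    uv=[(190+(u-1.5)/4,120+(v-1.5)/4) for u,v in uv]
    d=lambda q:np.arctan2(*(np.subtract(q[0],q[1])))
    a=np.radians(np.arange(10,100,.1))
    Q=[proj("scene",cov(p,x,pts)) for x in a]
    i=np.argmin([abs(d(q)-d(uv)) for q in Q]);j=np.argmin([np.linalg.norm(q[0]-uv[0]) for q in Q])
    return np.degrees(a[i]).round(1),np.degrees(a[j]).round(1),(Q[j][0]-uv[0]).round(1)
E
python3 - <<'E'
from ang import *
print("cover",line_ang([(-165,110,10),(0,110,10)],[(464,191),(346,432)]))
print("ptr",line_ang([(-185,134,5),(-85,134,5)],[(546,188),(454,341)]))
E
```

```text
cover (np.float64(56.0), np.float64(55.8), array([-0.1, -1.2]))
ptr (np.float64(48.5), np.float64(48.2), array([ 0.4, -2. ]))
```

Let go from about 41°, the cover came back to 56°, with the pointer at 48.4°. That is about 15° of springback, so the next push goes to about 33.7°.

```bash
python3 -m inch '0.2 0.9 0 0 1;0.2 0.9 0 0 1;0.2 0.9 0 0 1;0.2 0.9 0 0 1;0.2 0.9 0 0 1;0.08 0.9 0 0 1;0 0.9 -0.4 0 1;0 1 -1 0 1;0 0 -1 0 1;0 0 -1 0 1;0 0 -1 0 1;-0.2 0.09 -0.75 0 1;-0.24 0.09 -0.77 0 1;0 0 0 0 1'; python3 -m inch '-0.26 0.1 -0.18 0 1;-0.26 0.1 -0.21 0 1;-0.26 0.11 -0.25 0 1;-0.26 0.1 -0.28 0 1;-0.26 0.11 -0.3 0 1;-0.26 0.1 -0.3 0 1;0 0 0 0 1;0 0 0 0 1'
```

```text
clock: 9.8
eef_pos: [528.1, -82.9, 250.5]
orientation: [0.191, 0.982, 0.0, -0.003]
force: [-0.6, 0.0, 0.3]
finger_gap: 0.006
grip_force: 0.0
clock: 10.6
eef_pos: [491.2, -68.8, 214.4]
orientation: [0.192, 0.981, 0.0, -0.0]
force: [0.0, 1.0, 3.8]
finger_gap: 0.003
grip_force: 1.5
```

```bash
python3 -m inch '0.1 0 0.4 0 1;0.1 0 0.5 0 1;0.2 0 1 0 1;0 0 1 0 1;0 0 1 0 1;0 -1 1 0 1;0 -1 1 0 1;0 -1 1 0 1;0 -1 0 0 1;0 -1 0 0 1;0 -1 0 0 1;0 -1 0 0 1;0 -1 0 0 1;0 0 0 0 1;0 0 0 0 1'
python3 shot.py 3
```

```text
clock: 12.1
eef_pos: [501.3, -269.3, 386.8]
orientation: [0.192, 0.981, 0.0, -0.001]
force: [0.1, 0.0, 1.2]
finger_gap: 0.006
grip_force: 0.0
[ 501.44857433 -268.34173719  387.16150974] [ 0.50493299 -0.29758192 -0.07846277]
```

View pics/s3.png

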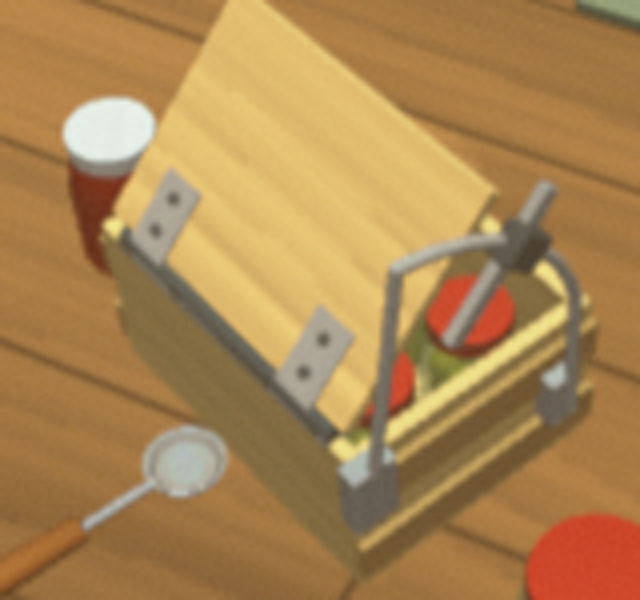

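The cover's near corner now shows at (494,191) and its edge line looks parallel to the pointer's (tip at (546,188)). I'll measure it, and check the model against the top view by edge corners.

```bash
python3 - <<'E'
from ang import *
for k in ((494,191),(496,191),(492,193)):print("cover",line_ang([(-165,110,10),(0,110,10)],[k,(348,431)]))
print("ptr",line_ang([(-185,134,5),(-85,134,5)],[(546,188),(454,341)]))
big=cv2.imread("pics/sc3.png")
o=[]
for n,f,off in(("scene","pics/sc3.png",(210,110)),("top","pics/tp3.png",(315,140))):
    b=cv2.resize(cv2.imread(f)[off[1]:off[1]+120,off[0]:off[0]+130],None,fx=5,fy=5,interpolation=2)[:,:395] if 0 else cv2.resize(cv2.imread(f)[off[1]:off[1]+120,off[0]:off[0]+130],None,fx=3.07,fy=3.07,interpolation=2)
    L=lambda P,c:cv2.polylines(b,[np.round((proj(n,P)-off+.5)*3.07).astype(int).reshape(-1,1,2)],True,c,1)
    a=np.radians(48.4)
    L(cov(p,a,[(-165,110,10),(-165,-110,10),(0,-110,10),(0,110,10)]),(255,0,255))
    L(cov(p,a,[(-85,134,5),(-185,134,5)]),(255,255,0));o.append(b)
cv2.imwrite("pics/ov3.png",np.hstack(o))
E
```

```text
cover (np.float64(47.3), np.float64(46.9), array([ 0.2, -1. ]))
cover (np.float64(46.7), np.float64(46.3), array([ 0.1, -1. ]))
cover (np.float64(47.5), np.float64(47.5), array([ 0.2, -1.6]))
ptr (np.float64(48.5), np.float64(48.2), array([ 0.4, -2. ]))
```

View pics/ov3.png

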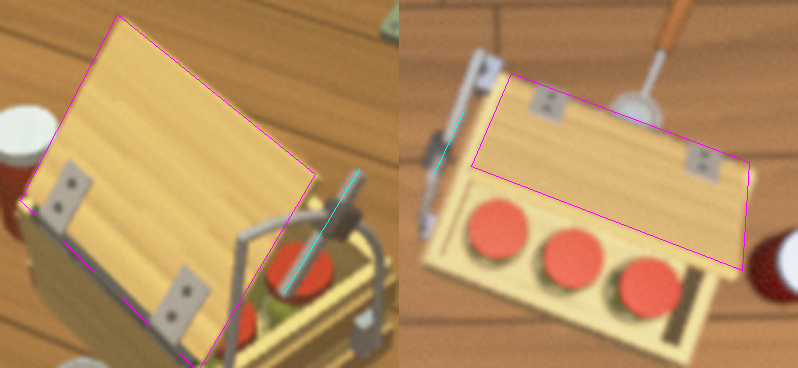

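The cover is at about 47° and the pointer at about 48.4°, so they agree to within about 1.5°. The jars, spoon and pointer haven't moved, and the arm is clear.

```bash
python3 -c "
from rig import r
print(r.job_done())"
```

```text
the job is handed in; nothing more can be done
None
```

The job is handed in: let go, the cover stays ajar at about 47°, measured about 1.5° from the pointer's 48.4° (limit 3.4°), and the pointer, jars and spoon looked unmoved in the last pictures; no verdict came back.

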